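Load a weld boss and hold the spatter guard half over it

TASK

Pick up the flanged boss that stands with its flange down on the bench and seat it, flange down, fully home in the round nest of the tack-welding fixture, then let go of it. Then take the fixture's sprung forked spatter guard by its upright tab, slide it towards the boss to half of its travel, where the prong tips are level with the middle of the boss, and finish while holding it there against its spring. Leave the upside-down boss and the other things on the bench where they are.

Things in the scene. Friction and masses are not known exactly. Their poses are not given: they have to be found in the camera images.
- boss: The steel flanged boss to use: a round flange 44 mm across and 10 mm thick with a barrel 26 mm across rising from it, 45 mm tall overall, about 0.2 kg. It stands upright on its flange on the bench, to the robot's right. Origin: centre of the flange's flat underside; z along the barrel, away from the flange (up).
- spare: An identical boss standing upside down (flange on top), to the robot's right; it is not used. Origin: centre of the flange's flat face (now on top, 45 mm above the bench); its z points down. Its centre is at least 100 mm from the boss to use.
- fixture: Tack-welding fixture, fixed: aluminium base plate 110 x 325 x 12 mm with a square steel nest block (90 x 90 mm, top 32 mm above the bench) at its +y end and a horizontal spring canister (top 52 mm above the bench) at its -y end. Origin: on the bench straight under the nest's axis. x across the fixture, y along it, from the tab to the nest. Low pins at x = +-50 mm, y = 0 mark half travel.
- nest (a point): Centre of the nest's flat floor, 22 mm above the bench, axes as the fixture's. The nest is a round pocket 47 mm across, 10 mm deep, with a chamfered mouth: a seated boss has its flange top flush with the block's top.
- guard (a joint): Travel (m) of the forked guard along the fixture's +y: 0 at rest, 0.08 full, half travel 0.04. A spring pushes it back to 0: about 4 N at rest, 9 N at half, 14 N at full travel (120 N/m, hardly any friction); let go, it springs back.
- prong_tips (a point): Point midway between the guard's two prong tips, 38 mm above the bench; moves with the guard. The guard is a flat steel fork 80 mm wide, 4 mm thick, with a 34 mm slot that passes round the seated boss's barrel without touching. At rest the tips stand 40 mm short of the nest's axis, so close the fingers along the fixture's x to seat the boss; at half travel they are level with the axis.
- guard_grip (a point): Point to grip on the guard's upright tab: 85 mm above the bench, on the tab's middle, at x = 0, y = -135 mm in the fixture's frame when at rest; moves with the guard. The tab is a flat steel plate 36 mm wide (fixture x), 12 mm thick (fixture y), from 40 to 105 mm above the bench.
- brush: Bystander: wire brush, 200 mm long. Origin at its underside.
- wrench: Bystander: open-ended wrench, 180 mm long. Origin at its underside.
- rod_cup: Bystander: steel cup of welding rods, 68 mm across, 150 mm tall. Origin at its underside.
- collar: Bystander: short steel tube standing on end, 40 mm across, 50 mm tall. Origin at its underside.
- c_clamp: Bystander: steel C-clamp lying flat, about 180 x 100 mm, 16 mm thick. Origin at its underside.
- spray: Bystander: spray can, 60 mm across, 170 mm tall. Origin at its underside.

How it is judged:
By the outcome, as a careful person would: the job done as asked, in the order asked, and still so for the second after the job is handed in, while the arm keeps its last pose, push and grip.
It also fails if it takes over 48 s, if anything falls off the work surface, if the arm or the gripper's body presses on something with over 40 N, if the wrist force passes 120 N, or if a joint passes its speed limit or range.

ROBOT

A 6-joint arm with a two-finger parallel gripper is mounted at the origin on the work surface. World frame = base frame: x ahead of the robot, y to its left, z up, the work surface at z = 0. Lengths are in mm, angles in rad, forces in N, time in s.
With the tool pointing down it reaches from about 400 to 825 mm from the base axis. Payload 7 kg.
Tool frame: the origin (TCP) lies midway between the tips of the shut fingers; the grasp point (between the pads) lies ctrl.hold_point_z behind it (ctrl.hold_point_z is the distance from the TCP to the grasp point, in mm); z points along the fingers, y is the line along which they close (so a half turn about z gives the same grasp; the last joint's range is limited). The gripper opens to 88 mm and grips with 3 to 60 N. Pads are 19 mm wide; open, the fingers measure 130 mm over their backs; the gripper's body (78 mm by 193 mm) begins 47 mm behind the grasp point.
Start: joints at [1.443, 0.359, 0.012, 0, -1.224, -0.288], TCP at [272.653, 617.459, 226.561] pointing down, gripper open.
Joint ranges: [-3.07, 3.07], [-1.43, 2.12], [-1.02, 1.25], [-3.03, 1.67], [-3.05, -0], [-3.03, 3.03]. Speed limits (rad/s): [2.39, 2.39, 3.01, 3.14, 3.14, 3.14].

INTERFACE

Orientations are given as [roll, pitch, yaw] about the fixed x, y, z axes, in that order (R = Rz(yaw) Ry(pitch) Rx(roll)).
In Python, from rig import ctrl gives the robot as it stands. The module is installed in compiled form; this text tells all that it offers.
- The arm moves only by the tool send_rows, never from a script. Its argument "increments" is a list of rows, each a list of 3 entries, a list of its own where there are three numbers: the shift along the tool's x, y, z in cm, then the turn about the tool's z in degrees, then the opening, from 0 (shut) to 1 (fully open). A call has exactly 8 rows; each row shifts and turns the commanded pose from where the row before left it, along the tool's axes as they then stand; what a row does not reach is not made up. A row lasts 1/10 s, in which the tool goes at most 50 mm and 8.59 degrees, less where a joint would pass 70% of its speed; a pose out of reach is approached as far as the arm can. A call with a gripper value outside its range is refused whole. The fingers move at their own pace and stop on an object; "force" is the grip in N (left out, the last holds). Time passes only in rows, so rows that do not move let the fingers close, or fill a call up. It gives the time, the measured TCP pose, the force, the opening and the grip force at its end, in the units of the state.
- ctrl.read_state(): the state, without advancing time (a new reading comes with each control period).
- ctrl.snapshot(name): name is "side" or "top" or "wrist"; returns a dict with "img" (400x640x3 uint8, blue, green, red), "fx", "fy", "cx", "cy" (pixels), "R" (3x3) and "t" (3): a world point X has camera coordinates R X + t; the wrist camera has in their place "mount" (4x4, takes a point from camera to tool coordinates, whose origin is the TCP and whose axes are the flange's). Camera axes: x right, y down, z forward; pixel columns grow to the right and rows downward; lengths in mm; the calibration is good to about 2 mm. A picture is of the moment at which its call begins: read the wrist's pose just before it. There is no depth.
- ctrl.hand_in(): hands the job in; it is judged then, once.
The state is a dict: "time": time; "q": joint angles; "qd": joint speeds; "tau": joint torques, N m; "position": TCP position; "eef_rot": TCP orientation; "wrist_force": force on the tool from outside, world axes, zero at the start; "wrist_torque": the same for the moment, N m; "finger_gap": finger opening in mm; "gripper_force": force on a finger pad.
Only numpy, scipy, OpenCV 4.12 (cv2) and the standard library are available. Lean on these libraries where they do the work, as an engineer would, in place of code of your own. Each camera call takes 0.05 s, during which the arm holds its last target. There are 200 camera calls.

## Working session

There is one attempt and no reset: what is moved stays moved. The work goes in short steps, Python scripts to look and compute and a tool call to move; the robot and the scene stay as the last step left them, time stands still between calls to the robot, and variables do not carry over. Pictures are saved under pics/ and viewed, at most 10 in all, crops included, and the job is handed in when it is done.

Besides the shell and the picture viewer there is one more tool, called as a command line: name --argument value ..., lists and objects as JSON in quotes. send_rows: Moves the arm, as the interface text tells. Its arguments: {"type":"object","properties":{"increments":{"type":"array","items":{"type":"array"}},"force":{"type":"number"}},"required":["increments"]}

```bash
mkdir -p pics; cat > h.py <<'E'
import numpy as np, cv2
from rig import ctrl
from scipy.spatial.transform import Rotation as Ro
def snap(n,f):
    s=ctrl.read_state(); d=ctrl.snapshot(n); cv2.imwrite('pics/'+f+'.png',d['img'])
    if n=='wrist':
        M=np.array(d['mount']); T=np.eye(4); T[:3,:3]=Ro.from_euler('xyz',s['eef_rot']).as_matrix(); T[:3,3]=s['position']
        W=np.linalg.inv(T@M); d['R']=W[:3,:3]; d['t']=W[:3,3]
    np.savez('pics/'+f+'.npz',**{k:np.array(d[k]) for k in('fx','fy','cx','cy','R','t')})
    return d
def pt(f,u,v,z):
    d=np.load('pics/'+f+'.npz'); r=d['R'].T@np.array([(u-d['cx'])/d['fx'],(v-d['cy'])/d['fy'],1]); c=-d['R'].T@d['t']
    return c+r*(z-c[2])/r[2]
def pix(f,X):
    d=np.load('pics/'+f+'.npz'); c=d['R']@np.array(X)+d['t']; return c[0]/c[2]*d['fx']+d['cx'],c[1]/c[2]*d['fy']+d['cy']
E
python3 - <<'E'
from h import *
s=ctrl.read_state(); print(s['position'],s['eef_rot'],s['finger_gap'],s['time'],s['wrist_force'],ctrl.hold_point_z)
for n in('top','side'):
    d=snap(n,n+'0'); print(n,-np.array(d['R']).T@d['t'],d['fx'])
E
```

```text
[272.46635261 617.02340074 225.61650595] [ 3.13991544e+00 -1.67280848e-04 -4.15889784e-01] 87.3584328840228 0.0 [ 0.61377331 -0.56919721  0.73470872] 18.8
top [ 259.30877847   -5.45289511 1564.59768687] 465.2777884044738
side [  125.03970636 -1114.31748624   963.82108344] 515.6945189093371
```

View pics/top0.png

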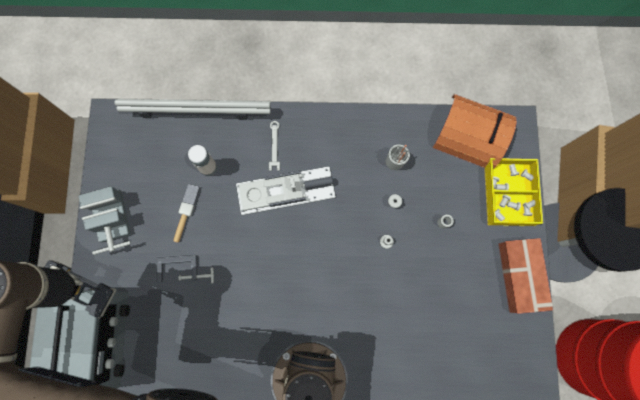

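View pics/side0.png

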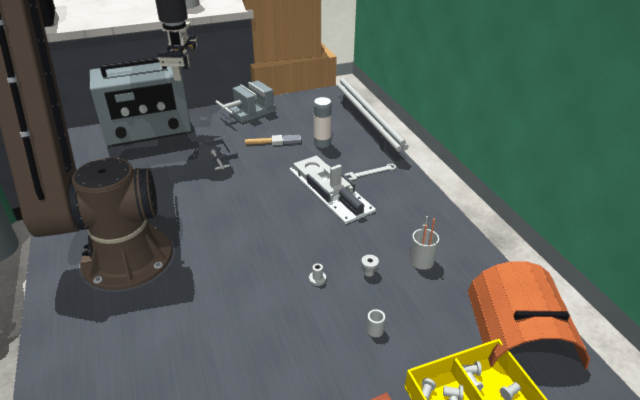

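The top picture shows the fixture from about (237,197) to (335,188), with its nest near (253,195). The upright boss is at top (387,241), side (317,275). The spare is at top (395,201), and the collar is at (447,221). I'll enlarge these areas.

```bash
python3 - <<'E'
from h import *
t=cv2.imread('pics/top0.png'); 
a=cv2.resize(t[155:220,225:345],None,fx=6,fy=6,interpolation=3)
b=cv2.resize(t[215:262,365:425],None,fx=6,fy=6,interpolation=3)
o=np.zeros((a.shape[0]+b.shape[0]-90,720,3),np.uint8); 
o=np.zeros((600,720,3),np.uint8); o[:390]=a; b=b[:210]; o[390:600,:360]=b
s=cv2.imread('pics/side0.png')[250:300,290:350]; o[390:600,360:]=cv2.resize(s,None,fx=6,fy=6,interpolation=3)[:210]
cv2.imwrite('pics/c1.png',o)
for p in((387,241,45),(253,195,32),(240,197,12),(333,187,12)): print(p,pt('top0',*p))
E
```

```text
(387, 241, 45) [ 444.34292047 -249.33428151   45.        ]
(253, 195, 32) [594.5344276  198.17340505  32.        ]
(240, 197, 12) [591.20534049 244.83126256  12.        ]
(333, 187, 12) [631.46747695 -72.07669544  12.        ]
```

View pics/c1.png

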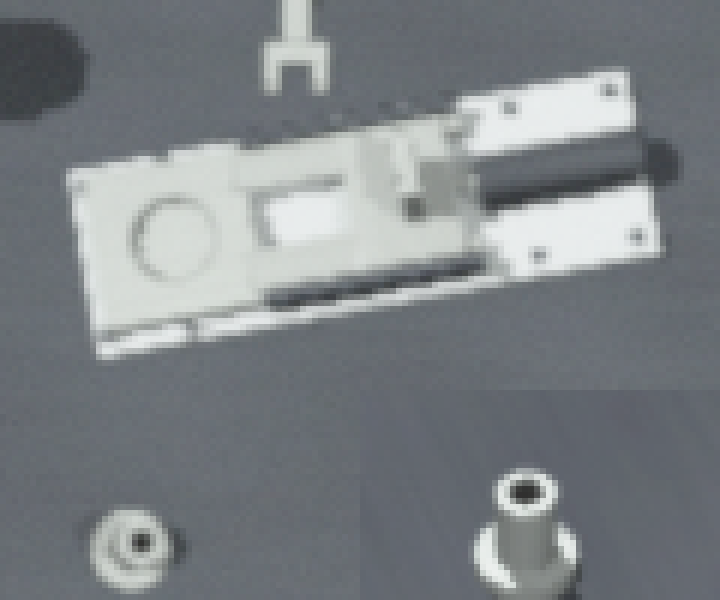

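In the crop, the nest circle's centre is at (174,238). The base-plate corners are at (68,170), (630,70), (660,252) and (97,357). The bore in the boss top is at (140,541) and its flange centre is at (131,550).

```bash
python3 - <<'E'
from h import *
f=lambda u,v:(225+(u+.5)/6-.5,155+(v+.5)/6-.5)
g=lambda u,v:(365+(u+.5)/6-.5,215+(v-390+.5)/6-.5)
c=[pt('top0',*f(*p),12) for p in((68,170),(630,70),(660,252),(97,357))]
for a in c: print(a)
e=(c[0]+c[3])/2-(c[1]+c[2])/2; print('ydir',e,np.linalg.norm(e),'yaw fixture',np.degrees(np.arctan2(e[1],e[0]))-90)
print('nest',pt('top0',*f(174,238),32)); 
print('boss',pt('top0',*g(140,541),45),pt('top0',*g(131,550),10),pt('side0',290+(525.5-360)/6-.5,250+(492-390)/6-.5,45))
s=ctrl.read_state();print(s['position'],s['eef_rot'],Ro.from_euler('xyz',s['eef_rot']).as_matrix().round(3), s['q'])
E
```

```text
[640.36323717 261.09150974  12.        ]
[705.0179245  -59.70737557  12.        ]
[597.93341257 -77.73461553  12.        ]
[532.1211383  239.57692542  12.        ]
ydir [-6.52334808e+01  3.19055213e+02  1.13686838e-13] 325.6557016914286 yaw fixture 11.555336680394888
nest [597.15336771 196.31422822  32.        ]
boss [ 448.51527528 -252.41010256   45.        ] [ 447.73044991 -252.97789877   10.        ] [ 445.63920373 -252.36546034   45.        ]
[272.50797104 617.07393505 225.70653232] [ 3.14008877e+00 -1.55978930e-04 -4.15877163e-01] [[ 0.915 -0.404 -0.   ]
 [-0.404 -0.915 -0.001]
 [ 0.     0.002 -1.   ]] [ 1.44308434e+00  3.59339088e-01  1.11578334e-02 -2.95422656e-04
 -1.22410128e+00 -2.88064702e-01]
```

```bash
cat >> h.py <<'E'
def go(X=None,yaw=None):
    s=ctrl.read_state(); p=np.array(s['position']); R=Ro.from_euler('xyz',s['eef_rot']).as_matrix()
    y=np.degrees(s['eef_rot'][2]); print('t',round(s['time'],2),'pos',p.round(1),'rpy',np.degrees(s['eef_rot']).round(2),'gap',round(s['finger_gap'],1),'F',np.round(s['wrist_force'],1),'grip',round(s['gripper_force'],1))
    if X is not None: print('shift cm, before turn',(R.T@(np.array(X)-p)/10).round(2))
    if yaw is not None: print('turn',round(-((yaw-y+180)%360-180),2))
E
python3 - <<'E'
from h import *
d=ctrl.snapshot('wrist'); print(np.array(d['mount']).round(3),d['fx'])
E
```

```text
[[ 1.00000e-03 -9.56000e-01 -2.93000e-01  8.01510e+01]
 [ 1.00000e+00  1.00000e-03  0.00000e+00  1.27400e+00]
 [-0.00000e+00 -2.93000e-01  9.56000e-01 -1.58581e+02]
 [ 0.00000e+00  0.00000e+00  0.00000e+00  1.00000e+00]] 280.1845746571206
```

send_rows --increments '[[[4,2.5,0],0,1],[[4,2.5,0],0,1],[[4,2.5,0],0,1],[[4,2.5,0],0,1],[[4,2.5,0],0,1],[[4,2.5,0],0,1],[[4,2.5,0],0,1],[[4,2.5,0],0,1]]'

```text
time: 0.95
position: [485.2, 303.5, 226.6]
eef_rot: [-3.142, 0.0, -0.416]
wrist_force: [1.3, 1.0, -0.3]
finger_gap: 87.9
gripper_force: 0.0
```

send_rows --increments '[[[3.6,1.3,0],0,1],[[3.6,1.3,0],0,1],[[3.6,1.3,0],0,1],[[3.6,1.3,0],0,1],[[0,0,0],8,1],[[0,0,0],8,1],[[0,0,0],8,1],[[0,0,0],8,1]]'

```text
time: 1.75
position: [595.3, 199.2, 226.1]
eef_rot: [3.141, 0.0, -0.981]
wrist_force: [0.7, -0.6, 0.2]
finger_gap: 87.3
gripper_force: 0.0
```

send_rows --increments '[[[0,0,0],8,1],[[0,0,0],8,1],[[0,0,0],6.6,1],[[0,0,0],0,1],[[0,0,0],0,1],[[0,0,0],0,1],[[0,0,0],0,1],[[0,0,0],0,1]]'

```text
time: 2.55
position: [595.3, 199.5, 226.5]
eef_rot: [3.142, 0.0, -1.368]
wrist_force: [-0.1, 0.3, 0.1]
finger_gap: 87.9
gripper_force: 0.0
```

```bash
python3 - <<'E'
from h import *
d=snap('wrist','w1'); go((450,-252.5,226),-78.44)
print(pix('w1',(597,196,32)))
E
```

```text
t 2.6 pos [595.3 199.5 226.6] rpy [-180.     -0.    -78.38] gap 87.5 F [-0.6 -0.4 -0.7] grip 0.0
shift cm, before turn [41.35 23.34  0.06]
turn 0.06
(np.float64(319.05065965713396), np.float64(177.3755004411988))
```

View pics/w1.png

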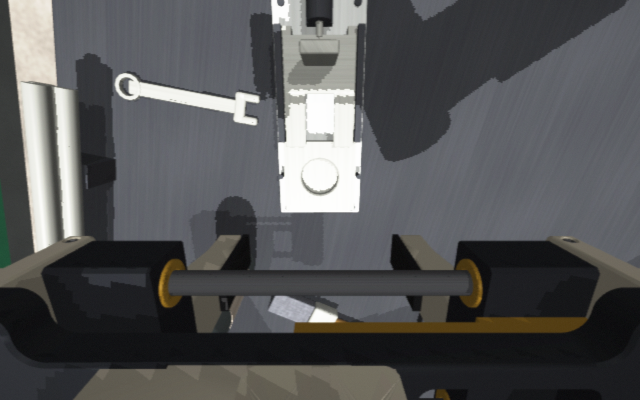

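The wrist picture shows the nest circle near (320,176), the block's front corners at (280,212) and (360,212), and the tab at (320,50). The predicted nest pixel was (319,177), so the estimates agree. I'll refine from an enlarged crop while moving to the boss.

```bash
python3 - <<'E'
from h import *
im=cv2.imread('pics/w1.png')[125:225,260:380]; cv2.imwrite('pics/c2.png',cv2.resize(np.clip((im.astype(float)-120)*1.9,0,255).astype(np.uint8),None,fx=6,fy=6,interpolation=2))
E
```

```text
(no output)
```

View pics/c2.png

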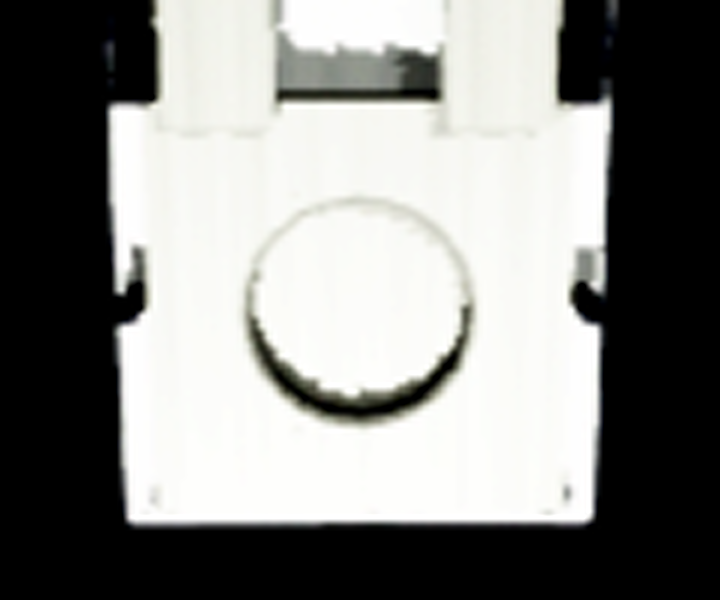

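send_rows --increments '[[[4.2,2.3,0],0,1],[[4.2,2.3,0],0,1],[[4.2,2.3,0],0,1],[[4.2,2.3,0],0,1],[[4.2,2.3,0],0,1],[[4.2,2.3,0],0,1],[[4.2,2.3,0],0,1],[[4.2,2.3,0],0,1]]'

```text
time: 3.4
position: [481.7, -168.2, 227.0]
eef_rot: [-3.141, -0.0, -1.368]
wrist_force: [1.7, -0.4, 0.1]
finger_gap: 87.7
gripper_force: 0.0
```

send_rows --increments '[[[1.9,1.2,2.4],0,1],[[1.9,1.2,2.4],0,1],[[1.9,1.2,2.4],0,1],[[1.9,1.2,2.4],0,1],[[0,0,0],0,1],[[0,0,0],0,1],[[0,0,0],0,1],[[0,0,0],0,1]]'

```text
time: 4.2
position: [451.8, -250.3, 131.6]
eef_rot: [-3.14, -0.001, -1.368]
wrist_force: [0.6, 0.1, 0.4]
finger_gap: 87.4
gripper_force: 0.0
```

```bash
python3 - <<'E'
from h import *
print('nest',pt('w1',319.6,176.4,32), 'edge mid',pt('w1',260+362.5/6-.5,125+522.5/6-.5,32))
d=snap('wrist','w2'); go((448,-252.5,15),-78.44)
p=pix('w2',(447.5,-252.5,45)); print(p)
u,v=int(p[0])-60,int(p[1])-50; print(u,v)
cv2.imwrite('pics/c3.png',cv2.resize(d['img'][v:v+100,u:u+120],None,fx=6,fy=6,interpolation=2))
E
```

```text
nest [596.56609996 194.60543278  32.        ] edge mid [586.50211495 241.37950265  32.        ]
t 4.25 pos [ 451.6 -250.2  131.5] rpy [-1.799e+02 -4.000e-02 -7.836e+01] gap 87.3 F [ 0.   0.7 -0.2] grip 0.0
shift cm, before turn [ 0.14  0.42 11.65]
turn 0.08
(np.float64(324.90925876469475), np.float64(205.21793909940635))
264 155
```

View pics/c3.png

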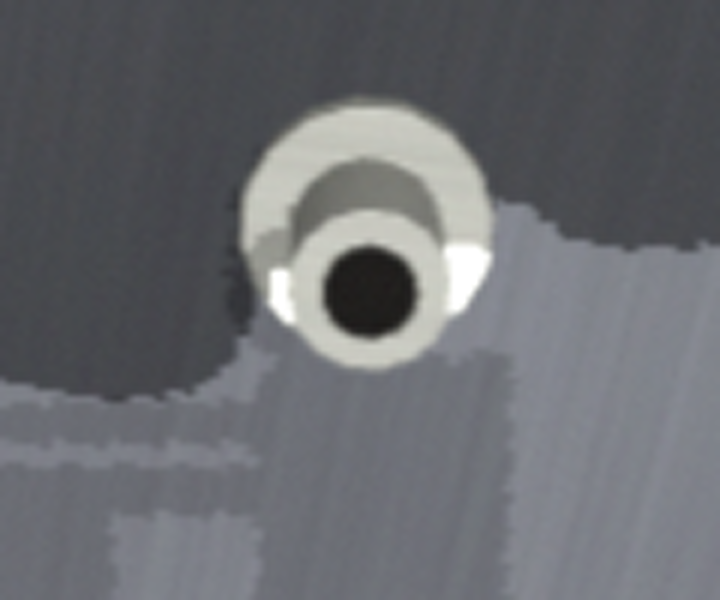

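```bash
python3 - <<'E'
from h import *
b=pt('w2',325,202.5,45); f=pt('w2',264+368.5/6-.5,155+222/6-.5,10); print(b,f); go((b[0],b[1],15),-78.44)
E
```

```text
[ 447.96175693 -255.08078713   45.        ] [ 447.73311918 -256.11961434   10.        ]
t 4.25 pos [ 451.6 -250.2  131.5] rpy [-1.799e+02 -4.000e-02 -7.836e+01] gap 87.3 F [ 0.   0.7 -0.2] grip 0.0
shift cm, before turn [ 0.4   0.48 11.65]
turn 0.08
```

send_rows --increments '[[[0.4,0.48,0],0,1],[[0,0,3],0,1],[[0,0,3],0,1],[[0,0,3],0,1],[[0,0,2.6],0,1],[[0,0,0],0,1],[[0,0,0],0,1],[[0,0,0],0,1]]'

```text
time: 5.05
position: [448.0, -255.8, 16.1]
eef_rot: [-3.14, -0.001, -1.368]
wrist_force: [0.5, -0.3, 1.5]
finger_gap: 87.4
gripper_force: 0.0
```

send_rows --increments '[[[0,0,0],0,0],[[0,0,0],0,0],[[0,0,0],0,0],[[0,0,0],0,0],[[0,0,0],0,0],[[0,0,0],0,0],[[0,0,0],0,0],[[0,0,0],0,0]]' --force 30

```text
time: 5.85
position: [446.8, -255.6, 14.5]
eef_rot: [3.141, 0.0, -1.369]
wrist_force: [0.5, -0.8, -0.3]
finger_gap: 29.0
gripper_force: 0.0
```

send_rows --increments '[[[0,0,0],0,0],[[0,0,0],0,0],[[0,0,0],0,0],[[0,0,0],0,0],[[0,0,0],0,0],[[0,0,-3],0,0],[[0,0,-4],0,0],[[0,0,-4],0,0]]'

```text
time: 6.65
position: [445.5, -255.2, 125.0]
eef_rot: [3.139, 0.001, -1.369]
wrist_force: [2.5, -0.8, -2.1]
finger_gap: 24.5
gripper_force: 30.0
```

```bash
python3 - <<'E'
from h import *
d=snap('wrist','w3'); go((596.57,194.6,125),-78.44)
p=pix('w3',(448,-255,155)); print(p)
cv2.imwrite('pics/c4.png',cv2.resize(d['img'][150:350,200:440],None,fx=3,fy=3,interpolation=2))
E
```

```text
t 6.7 pos [ 449.2 -256.7  132.1] rpy [-179.67   -0.23  -78.35] gap 24.7 F [ 3.1 -1.   4.4] grip 30.0
shift cm, before turn [-41.22 -23.54   0.68]
turn 0.09
(np.float64(314.78815460693266), np.float64(275.99266446178325))
```

View pics/c4.png

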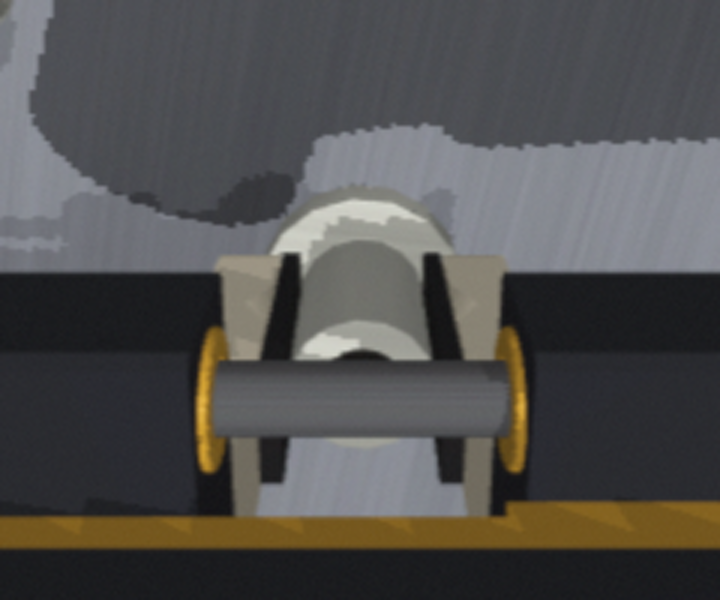

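The boss is held upright between the pads, with its top rim centred near (363,383) in the crop and its flange visible below.

```bash
python3 - <<'E'
from h import *
s=ctrl.read_state(); go()
p=np.array([449.2,-256.7,132.1]); R=Ro.from_euler('xyz',np.radians([-179.67,-.23,-78.35])).as_matrix()
b=pt('w3',320.7,277.3,132.1+30.5); print(b,(R.T@(b-p)).round(1))
f=pt('w2',325,202.5,45); print('boss from w2 in final grasp frame',(R.T@(f-np.array([446.9,-255.6,14.5]))).round(1))
q=pix('w3',R@np.array([0,0,-30])+p); print(q)
n=np.array([596.57,194.6,32]); 
go((n[0],n[1],130),-78.44)
E
```

```text
t 6.7 pos [ 449.2 -256.7  132.1] rpy [-179.67   -0.23  -78.35] gap 24.7 F [ 3.1 -1.   4.4] grip 30.0
[ 445.82451782 -259.57545323  162.6       ] [  2.3   3.7 -30.5]
boss from w2 in final grasp frame [ -0.2  -1.3 -30.5]
(np.float64(313.22318278446517), np.float64(280.7283391882248))
t 6.7 pos [ 449.2 -256.7  132.1] rpy [-179.67   -0.23  -78.35] gap 24.7 F [ 3.1 -1.   4.4] grip 30.0
shift cm, before turn [-41.22 -23.55   0.18]
turn 0.09
```

send_rows --increments '[[[0,0,-4.5],0,0],[[-4.1,-2.3,-2],0,0],[[-4.1,-2.3,-1],0,0],[[-4.1,-2.3,-1],0,0],[[-4.1,-2.3,-1],0,0],[[-4.1,-2.4,0],0,0],[[-4.1,-2.4,0],0,0],[[-4.1,-2.4,0],0,0]]'

```text
time: 7.5
position: [549.1, 59.4, 218.6]
eef_rot: [3.141, 0.0, -1.369]
wrist_force: [1.4, -0.5, -3.1]
finger_gap: 24.8
gripper_force: 30.0
```

send_rows --increments '[[[-4.1,-2.4,0],0,0],[[-4.1,-2.4,0],0,0],[[-4.1,-2.4,0],0,0],[[0,0,0],0,0],[[0,0,0],0,0],[[0,0,0],0,0],[[0,0,0],0,0],[[0,0,0],0,0]]'

```text
time: 8.3
position: [595.3, 191.5, 219.5]
eef_rot: [-3.141, 0.0, -1.37]
wrist_force: [0.5, -0.4, -3.0]
finger_gap: 24.8
gripper_force: 30.0
```

```bash
python3 - <<'E'
from h import *
d=snap('wrist','w4'); go((596.57,194.6,225),-78.44)
cv2.imwrite('pics/c5.png',cv2.resize(d['img'][140:290,240:400],None,fx=4,fy=4,interpolation=2))
E
```

```text
t 8.35 pos [595.4 191.6 219.5] rpy [-1.7997e+02  1.0000e-02 -7.8480e+01] gap 24.5 F [-0.2 -0.4 -3.3] grip 30.0
shift cm, before turn [-0.27 -0.18 -0.55]
turn -0.04
```

View pics/c5.png

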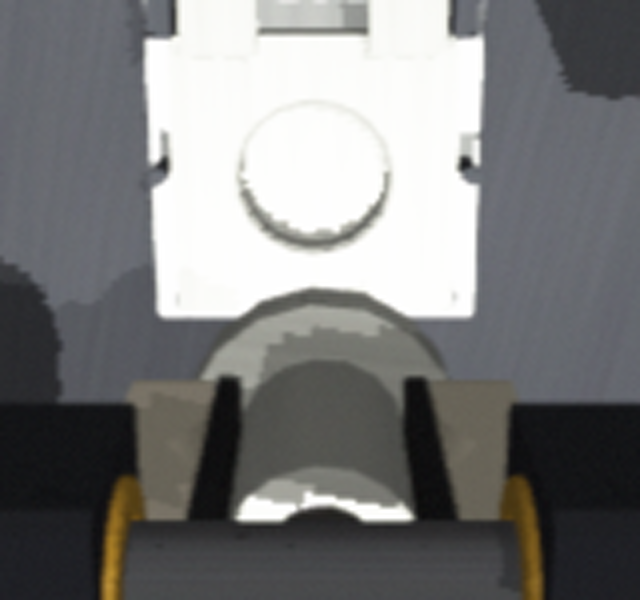

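In the crop, the nest mouth is centred at (314.5,175). The boss's flange is centred at u≈323, with its near rim at v≈289 for the underside and v≈303 for the top.

```bash
python3 - <<'E'
from h import *
p=np.array([595.4,191.6,219.5]); R=Ro.from_euler('xyz',np.radians([-179.97,.01,-78.44])).as_matrix()
n=pt('w4',318.25,183.4,32)
F=lambda u,v:(240+(u+.5)/4-.5,140+(v+.5)/4-.5)
a=pt('w4',*F(323,289),219.5-14.5); b=pt('w4',*F(323,303),219.5-4.5)
l=pt('w4',*F(242,440),219.5+20)
print('nest w',n,'tool',R.T@(n-p)); print('rim under',R.T@(a-p),'rim top',R.T@(b-p))
E
```

```text
nest w [596.75795033 194.31126207  32.        ] tool [ -2.35141511  -1.77555024 187.50136863]
rim under [20.21043123  0.67706515 14.49612031] rim top [21.43167351  0.66308344  4.49591296]
```

send_rows --increments '[[[-0.12,-0.22,0],0,0],[[0,0,4],0,0],[[0,0,4],0,0],[[0,0,4],0,0],[[0,0,4],0,0],[[0,0,0],0,0],[[0,0,0],0,0],[[0,0,0],0,0]]'

```text
time: 9.15
position: [599.1, 195.0, 61.8]
eef_rot: [-3.138, 0.001, -1.368]
wrist_force: [0.3, 0.1, -3.3]
finger_gap: 24.7
gripper_force: 30.0
```

```bash
python3 - <<'E'
from h import *
go((597.5,193.3,36.5),-78.44)
E
```

```text
t 9.15 pos [599.1 195.   61.8] rpy [-1.7979e+02  5.0000e-02 -7.8390e+01] gap 24.7 F [ 0.3  0.1 -3.3] grip 30.0
shift cm, before turn [0.13 0.2  2.53]
turn 0.05
```

send_rows --increments '[[[0,0,0.2],0,0],[[0,0,0.2],0,0],[[0,0,0.2],0,0],[[0,0,0.2],0,0],[[0,0,0],0,0],[[0,0,0],0,0],[[0,0,0],0,0],[[0,0,0],0,0]]'

```text
time: 9.95
position: [597.4, 194.1, 51.1]
eef_rot: [-3.142, -0.0, -1.369]
wrist_force: [-0.6, 0.3, -3.7]
finger_gap: 24.8
gripper_force: 30.0
```

```bash
python3 - <<'E'
from h import *
go((597.5,193.3,36.5),-78.44)
E
```

```text
t 9.95 pos [597.4 194.1  51.1] rpy [-180.     -0.    -78.42] gap 24.8 F [-0.6  0.3 -3.7] grip 30.0
shift cm, before turn [0.08 0.01 1.46]
turn 0.02
```

Settled and aligned to within a millimetre. Next I lower slowly into the nest, in small steps.

send_rows --increments '[[[0.05,0,0.15],0,0],[[0,0,0.15],0,0],[[0,0,0.15],0,0],[[0,0,0.15],0,0],[[0,0,0.1],0,0],[[0,0,0.1],0,0],[[0,0,0],0,0],[[0,0,0],0,0]]'

```text
time: 10.75
position: [597.5, 193.7, 43.2]
eef_rot: [-3.142, 0.0, -1.369]
wrist_force: [-0.6, -0.7, -2.3]
finger_gap: 25.1
gripper_force: 30.0
```

send_rows --increments '[[[0,0,0.15],0,0],[[0,0,0.15],0,0],[[0,0,0.1],0,0],[[0,0,0.1],0,0],[[0,0,0.1],0,0],[[0,0,0],0,0],[[0,0,0],0,0],[[0,0,0],0,0]]'

```text
time: 11.55
position: [597.5, 193.7, 37.2]
eef_rot: [-3.141, 0.0, -1.369]
wrist_force: [-0.2, 0.9, -2.9]
finger_gap: 24.8
gripper_force: 30.0
```

send_rows --increments '[[[0,0,0.05],0,0],[[0,0,0.05],0,0],[[0,0,0.05],0,0],[[0,0,0.05],0,0],[[0,0,0],0,0],[[0,0,0],0,0],[[0,0,0],0,0],[[0,0,0],0,0]]'

```text
time: 12.35
position: [597.6, 193.7, 36.6]
eef_rot: [-3.141, 0.0, -1.368]
wrist_force: [-4.0, -0.1, 9.2]
finger_gap: 24.9
gripper_force: 30.0
```

Contact came at TCP z = 36.6, which is exactly the seated height. I'll release and rise.

send_rows --increments '[[[0,0,-0.1],0,0],[[0,0,0],0,0.7],[[0,0,0],0,0.7],[[0,0,0],0,0.7],[[0,0,0],0,0.7],[[0,0,0],0,0.7],[[0,0,0],0,0.7],[[0,0,0],0,0.7]]'

```text
time: 13.15
position: [597.5, 193.6, 36.1]
eef_rot: [3.142, -0.0, -1.369]
wrist_force: [0.7, 1.0, 0.4]
finger_gap: 61.4
gripper_force: 0.0
```

send_rows --increments '[[[0,0,-2],0,0.7],[[0,0,-4],0,0.7],[[0,0,-4],0,0.7],[[0,0,-4],0,0.7],[[0,0,-3],0,0.7],[[0,0,0],0,0.7],[[0,0,0],0,0.7],[[0,0,0],0,0.7]]'

```text
time: 13.95
position: [596.8, 193.4, 205.0]
eef_rot: [3.14, -0.0, -1.369]
wrist_force: [1.1, 0.1, -0.4]
finger_gap: 61.2
gripper_force: 0.0
```

```bash
python3 - <<'E'
from h import *
d=snap('wrist','w5')
n=np.array([596.7,194.4]); yd=np.array([-np.sin(np.radians(11.56)),np.cos(np.radians(11.56))]); g=n-135*yd; print('tab',g)
go((g[0],g[1],205),11.56)
print(pix('w5',(g[0],g[1],105)))
cv2.imwrite('pics/c6.png',cv2.resize(d['img'][0:240,220:420],None,fx=2.5,fy=2.5,interpolation=2)); print(cv2.imread('pics/c6.png').shape)
E
```

```text
tab [623.75318995  62.13842238]
t 14.0 pos [596.8 193.3 204.7] rpy [ 1.7987e+02 -4.0000e-02 -7.8430e+01] gap 61.2 F [ 0.4 -0.7 -0.6] grip 0.0
shift cm, before turn [ 1.339e+01 -1.000e-02 -2.000e-02]
turn -89.99
(np.float64(319.40007149417727), np.float64(47.57427233383038))
(600, 500, 3)
```

View pics/c6.png

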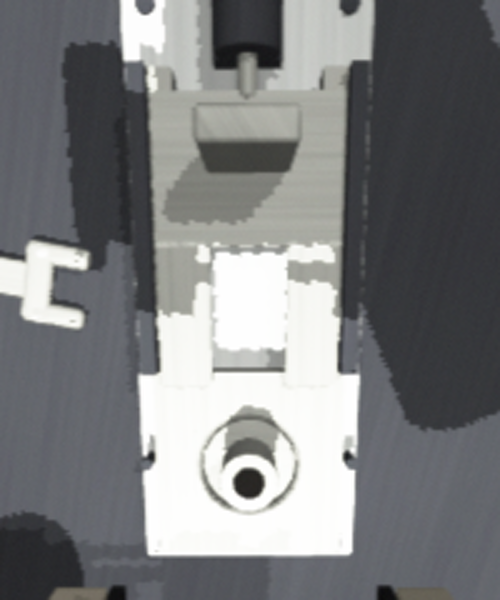

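The boss sits in the nest, its barrel centred in the ring at (249,465). The tab's top is centred at (247,122), within a pixel of the prediction. Next I go to the tab.

send_rows --increments '[[[4.5,0,0],0,0.7],[[4.5,0,0],0,0.7],[[4.4,0,0],0,0.7],[[0,0,0],-8.2,0.7],[[0,0,0],-8.2,0.7],[[0,0,0],-8.2,0.7],[[0,0,0],-8.2,0.7],[[0,0,0],-8.2,0.7]]'

```text
time: 14.8
position: [623.8, 62.1, 204.6]
eef_rot: [3.139, 0.001, -0.648]
wrist_force: [-0.6, 0.5, 0.4]
finger_gap: 61.4
gripper_force: 0.0
```

send_rows --increments '[[[0,0,1],-8.2,0.7],[[0,0,1],-8.2,0.7],[[0,0,1],-8.2,0.7],[[0,0,1],-8.2,0.7],[[0,0,1],-8.2,0.7],[[0,0,1],-8,0.7],[[0,0,0],0,0.7],[[0,0,0],0,0.7]]'

```text
time: 15.6
position: [624.0, 62.2, 145.4]
eef_rot: [3.141, 0.002, 0.198]
wrist_force: [1.0, 1.1, 0.2]
finger_gap: 61.2
gripper_force: 0.0
```

```bash
python3 - <<'E'
from h import *
g=pt('w5',318.5,48.5,105); print(g); go((g[0],g[1],66),11.56)
E
```

```text
[624.34524929  62.96105077 105.        ]
t 15.6 pos [624.   62.2 145.4] rpy [1.7997e+02 1.0000e-01 1.1340e+01] gap 61.2 F [1.  1.1 0.2] grip 0.0
shift cm, before turn [ 0.06 -0.08  7.94]
turn -0.22
```

send_rows --increments '[[[0.05,-0.05,2],-0.2,0.7],[[0,0,2],0,0.7],[[0,0,2],0,0.7],[[0,0,1.9],0,0.7],[[0,0,0],0,0.7],[[0,0,0],0,0.7],[[0,0,0],0,0.7],[[0,0,0],0,0.7]]'

```text
time: 16.4
position: [625.5, 63.2, 68.5]
eef_rot: [-3.141, -0.002, 0.205]
wrist_force: [-0.0, -0.3, 0.0]
finger_gap: 61.1
gripper_force: 0.0
```

send_rows --increments '[[[0,0,0],0,0],[[0,0,0],0,0],[[0,0,0],0,0],[[0,0,0],0,0],[[0,0,0],0,0],[[0,0,0],0,0],[[0,0,0],0,0],[[0,0,0],0,0]]' --force 30

```text
time: 17.2
position: [624.4, 64.4, 67.1]
eef_rot: [-3.14, -0.0, 0.206]
wrist_force: [-2.9, 7.9, 0.9]
finger_gap: 11.8
gripper_force: 30.0
```

send_rows --increments '[[[0,0,0],0,0],[[0,0,0],0,0],[[0,0,0],0,0],[[0,0,0],0,0],[[0,0,0],0,0],[[0,0,0],0,0],[[0,0,0],0,0],[[0,0,0],0,0]]'

```text
time: 18.0
position: [624.4, 64.4, 67.0]
eef_rot: [-3.14, -0.0, 0.206]
wrist_force: [-3.3, 7.4, 0.9]
finger_gap: 12.1
gripper_force: 30.0
```

```bash
python3 - <<'E'
from h import *
yd=np.array([-np.sin(np.radians(11.56)),np.cos(np.radians(11.56)),0]);s=ctrl.read_state(); go(np.array(s['position'])+40*yd,11.56)
F=np.array(s['wrist_force']); print('Fy',F@yd, 'along-y of tcp rel nest',(np.array(s['position'])-[596.7,194.4,0])@yd)
E
```

```text
t 18.0 pos [624.4  64.4  67. ] rpy [-1.7992e+02 -1.0000e-02  1.1790e+01] gap 12.1 F [-3.3  7.4  0.9] grip 30.0
shift cm, before turn [ 0.02 -4.    0.01]
turn 0.23
Fy 7.887114028009863 along-y of tcp rel nest -132.92927192627906
```

The tab is held at its rest stop: the wrist force is +8 N along +y. I slide it 40 mm along −y of the tool.

send_rows --increments '[[[0,-0.7,0],0,0],[[0,-0.8,0],0,0],[[0,-0.8,0],0,0],[[0,-0.8,0],0,0],[[0,-0.7,0],0,0],[[0,-0.3,0],0,0],[[0,0,0],0,0],[[0,0,0],0,0]]' --force 40

```text
time: 18.8
position: [616.6, 102.0, 67.1]
eef_rot: [3.14, 0.0, 0.205]
wrist_force: [3.4, -7.6, -0.6]
finger_gap: 11.5
gripper_force: 40.0
```

send_rows --increments '[[[0,0,0],0,0],[[0,0,0],0,0],[[0,0,0],0,0],[[0,0,0],0,0],[[0,0,0],0,0],[[0,0,0],0,0],[[0,0,0],0,0],[[0,0,0],0,0]]'

```text
time: 19.6
position: [616.6, 101.8, 67.1]
eef_rot: [3.14, 0.0, 0.205]
wrist_force: [4.0, -7.4, -1.3]
finger_gap: 11.9
gripper_force: 40.0
```

```bash
python3 - <<'E'
from h import *
yd=np.array([-np.sin(np.radians(11.56)),np.cos(np.radians(11.56)),0]);s=ctrl.read_state(); go(np.array([624.4,64.4,67])+40*yd,11.56)
print('Fy',np.array(s['wrist_force'])@yd,'travel',(np.array(s['position'])-[624.4,64.4,67])@yd)
E
```

```text
t 19.6 pos [616.6 101.8  67.1] rpy [1.7991e+02 2.0000e-02 1.1750e+01] gap 11.9 F [ 4.  -7.4 -1.3] grip 40.0
shift cm, before turn [ 0.01 -0.18  0.01]
turn 0.19
Fy -8.052494647794855 travel 38.249668121838795
```

send_rows --increments '[[[0,-0.1,0],0,0],[[0,-0.1,0],0,0],[[0,0,0],0,0],[[0,0,0],0,0],[[0,0,0],0,0],[[0,0,0],0,0],[[0,0,0],0,0],[[0,0,0],0,0]]'

```text
time: 20.4
position: [616.2, 103.7, 67.1]
eef_rot: [3.14, 0.0, 0.205]
wrist_force: [3.3, -7.7, -1.7]
finger_gap: 12.0
gripper_force: 40.0
```

```bash
python3 - <<'E'
from h import *
yd=np.array([-np.sin(np.radians(11.56)),np.cos(np.radians(11.56)),0]);F=[];P=[]
for n in ('top','side','wrist'):
    d=snap(n,n+'9'); s=ctrl.read_state(); F.append(np.array(s['wrist_force'])@yd); P.append((np.array(s['position'])-[624.4,64.4,67])@yd)
go(); print(F,P)
a=cv2.imread('pics/top9.png')[160:215,228:318]; b=cv2.imread('pics/side9.png')[145:225,280:385]
a=cv2.resize(a,None,fx=7,fy=7,interpolation=2)[:300,:420]; b=cv2.resize(b,None,fx=7,fy=7,interpolation=2)[:560,:735]
w=cv2.resize(cv2.imread('pics/wrist9.png'),(380,238))
o=np.zeros((600,800,3),np.uint8); o[:300,:420]=a; o[:238,420:]=w
c=cv2.resize(cv2.imread('pics/side9.png')[150:187,285:385],None,fx=8,fy=8,interpolation=2); o[302:598,:800]=c[:296]
cv2.imwrite('pics/c7.png',o)
E
```

```text
t 20.55 pos [616.2 103.7  67.1] rpy [1.7991e+02 2.0000e-02 1.1750e+01] gap 12.1 F [ 4.1 -8.6 -1.5] grip 40.0
[np.float64(-8.794507653194747), np.float64(-8.010378572059935), np.float64(-9.24872142855088)] [np.float64(40.19697722632614), np.float64(40.20632121123034), np.float64(40.18545222053212)]
```

View pics/c7.png

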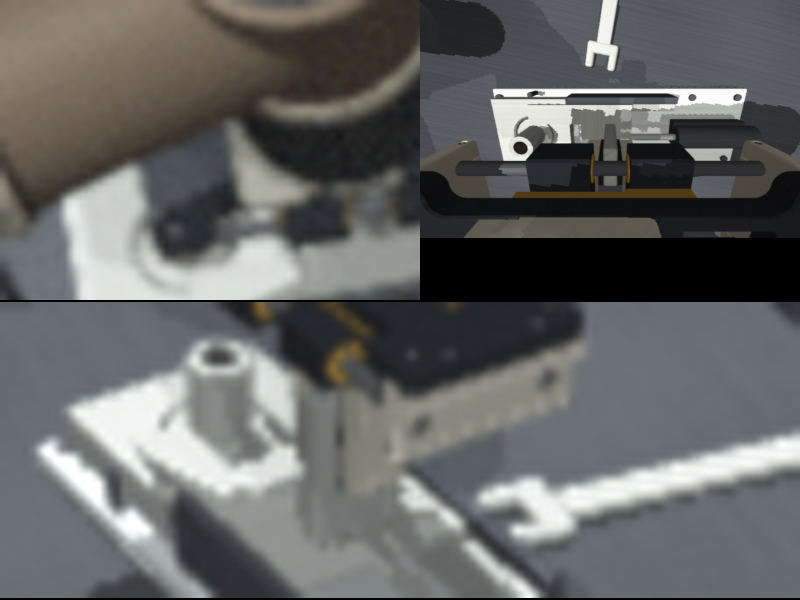

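The boss is seated and the prongs straddle its barrel, with half of the nest ring still visible beyond the tips. One numeric check of the tip positions along the prongs:

```bash
python3 - <<'E'
from h import *
im=cv2.cvtColor(cv2.imread('pics/wrist9.png'),6).astype(np.float32)
a=np.radians(11.56); xd=np.array([np.cos(a),np.sin(a),0]); yd=np.array([-np.sin(a),np.cos(a),0]); n=np.array([596.9,195.5,40])
for x in (22,26,30,34,37):
    r=[]
    for y in range(-24,26,2):
        u,v=pix('wrist9',n+x*xd+y*yd); r.append(int(cv2.getRectSubPix(im,(1,1),(float(u),float(v)))[0,0]))
    print(x,r)
E
```

```text
22 [227, 227, 227, 228, 228, 228, 228, 228, 228, 228, 228, 228, 230, 225, 165, 101, 114, 146, 214, 228, 228, 228, 227, 228, 228]
26 [231, 232, 232, 232, 232, 232, 233, 232, 232, 232, 232, 232, 209, 161, 199, 231, 233, 233, 233, 232, 232, 232, 232, 232, 232]
30 [231, 232, 232, 232, 232, 232, 232, 232, 232, 232, 232, 232, 232, 232, 231, 231, 231, 231, 231, 231, 231, 231, 231, 231, 231]
34 [228, 228, 229, 229, 229, 229, 230, 230, 230, 231, 231, 231, 231, 231, 231, 231, 231, 231, 231, 231, 231, 231, 231, 231, 231]
37 [233, 234, 233, 234, 234, 234, 234, 234, 234, 235, 235, 235, 233, 232, 232, 232, 232, 232, 231, 232, 232, 232, 232, 233, 232]
```

The tip edge appears at y ≈ 0 to 2 mm, which agrees with the 40.2 mm of travel and the force of about 8.7 N. I'm handing in.

```bash
python3 -c "
from rig import ctrl; print(ctrl.hand_in())"
```

```text
the job is handed in; nothing more can be done
None
```

The boss is seated fully home in the nest and released, and the guard is held by its tab at half travel (about 40 mm measured, about 8.7 N against its spring); the job was handed in at about 20.6 s, with no verdict returned.

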